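Clamp a coated coupon on the infrared spectrometer, first click only

ROBOT

A 7-joint arm with a two-finger parallel gripper is mounted at the origin on a cart in front of the work surface, level with it; the furniture and walls round the work are solid. World frame = base frame: x ahead of the robot, y to its left, z up, the work surface at z = 0. Lengths are in mm, angles in rad, forces in N, time in s.
With the tool pointing down it reaches from about 400 to 875 mm from the base axis. Payload 4.4 kg.
Tool frame: the origin (TCP) lies midway between the tips of the shut fingers; the grasp point (between the pads) lies 19 mm behind it (ctrl.pinch_z is the distance from the TCP to the grasp point, in mm); z points along the fingers, y is the line along which they close (so a half turn about z gives the same grasp; the last joint's range is limited). The gripper opens to 85 mm and grips with 20 to 120 N. Pads are 22 mm wide; open, the fingers measure 114 mm over their backs; the gripper's body (76 mm by 85 mm) begins 54 mm behind the grasp point. The pads swing forward as they close: fully open they stand 13 mm farther back than shut.
Start: joints at [1.196, 0.628, 0.038, 1.517, -0.027, 0.996, -0.02], TCP at [197.573, -619.26, 231.313] pointing down, gripper open.
Joint ranges: [-3.06, 3.06], [-0.37, 2.12], [-1.25, 1.32], [0.18, 2.47], [-1.1, 4.24], [0.23, 1.98], [-2.94, 2.94]. Speed limits (rad/s): [2.57, 2.57, 3.14, 3.14, 3.14, 3.14, 3.14].

INTERFACE

Orientations are given as [roll, pitch, yaw] about the fixed x, y, z axes, in that order (R = Rz(yaw) Ry(pitch) Rx(roll)).
In Python, from cell import read_state, cams, order, ctrl gives the robot as it stands.
- The arm moves only by the tool move_arm, never from a script. Its argument "targets" is text: rows parted by semicolons, each of 7 numbers parted by spaces: the gripper's target within -1 to 1 (fully open at 1, half-way at 0, shut at -1), then the shift along the tool's x, y, z in cm, then the turn, a rotation vector about the tool's x, y, z in degrees. A call has 1 to 5 rows; each row shifts and turns the commanded pose from where the row before left it, along the tool's axes as they then stand; what a row does not reach is not made up. A row lasts 1/12 s, in which the tool goes at most 41.7 mm and 7.16 degrees, less where a joint would pass 70% of its speed; a pose out of reach is approached as far as the arm can. A call with a gripper value outside its range is refused whole. The fingers move at their own pace and stop on an object; the grip force is fixed at half the most. Time passes only in rows, so rows that do not move let the fingers close. It gives the time, the measured TCP pose, the force, the opening and the grip force at its end, in the units of the state.
- read_state(): the state, without advancing time (a new reading comes with each control period).
- cams.get_image(name): name is "scene" or "top" or "wrist"; returns a dict with "color" (400x640x3 uint8, red, green, blue), "fovy" (degrees; the focal length in pixels is half the picture's height over the tangent of half this angle, whatever the lens; pixels are square), "cx", "cy" (the principal point, pixels), "rvec" (rotation vector, rad) and "tvec" (3), from world to camera coordinates, as OpenCV has them. Camera axes: x right, y down, z forward; pixel columns grow to the right and rows downward; lengths in mm; the calibration is good to about 2 mm. A picture is of the moment at which its call begins. There is no depth.
- order.finish_job(): hands the job in; it is judged then, once.
The state is a dict: "clock": time; "qpos": joint angles; "qd": joint speeds; "tau": joint torques, N m; "eef_pos": TCP position; "tool_rot": TCP orientation; "force": force on the tool from outside, world axes, zero at the start; "torque": the same for the moment, N m; "width": finger opening in mm; "gripper_force": force on a finger pad.
Only numpy, scipy, OpenCV 4.12 (cv2) and the standard library are available. Lean on these libraries where they do the work, as an engineer would, in place of code of your own. Each camera call takes 0.05 s, during which the arm holds its last target. There are 200 camera calls.

TASK

Get the blue coupon ready for its infrared spectrum: lay it flat on the spectrometer's steel plate so that it fully covers the small dark measuring window, let go, swing the clamp arm in over it as far as it goes, and screw the black knob down clockwise until its clutch clicks. Stop at the first click - a second click would overload the window. Leave the clamp tight, with everything else on the bench where it stands.

Things in the scene. Friction and masses are not known exactly. Their poses are not given: they have to be found in the camera images.
- spectrometer: Compact white instrument fixed to the bench, 210 (x) x 175 (y) mm, top 67 mm high; origin on the bench under its centre, z up, -x its front (black strip, power key). Place and heading vary. On top a flat steel plate 110 x 110 mm, centred at (-20, -20) mm, surface 70 mm above the bench; clamp post at (-20, +60) mm (hub of 17 mm radius, top 133 mm above the bench).
- window (a point): Centre of the small dark round measuring window (9 mm across, flush) in the middle of the steel plate, on the plate's surface, 70 mm above the bench; axes as the spectrometer's.
- clamp_arm (a joint): Angle of the white clamp arm about the upright post, rad. 0 = fully in, at its stop, knob and tip over the window, arm pointing along the spectrometer's -y; grows anticlockwise seen from above (to the rear), to 1.9. Starts 1.25 to 1.75; stays where left (friction 0.35 N m). Turning the knob clockwise presses the arm on its stop.
- clamp_arm_mid (a point): Top of the arm, 45 mm from the post axis towards the knob. The arm is a bar 24 mm wide, 105 to 129 mm above the bench; post axis to knob axis 80 mm, end hub of 19 mm radius under the knob. Its y axis points from the knob to the post.
- knob_center (a point): Centre of the round black ribbed knob on the arm's end: 46 mm across, 36 mm tall, upright axis, red index line, centre 157.5 mm above the bench, lower rim 10 mm above the arm. Grip it from above across any diameter. The arm can be swung by it, the gripper turning with the arm. Clockwise seen from above lowers the tip; light (0.12 N m) until the tip presses, then rising to about 0.4 N m, where the clutch clicks.
- clamp_spindle (a joint): Turn of the threaded spindle with its aluminium collar under the knob, rad, clockwise from above positive; lowers the pressure tip 2.86 mm per rad. Follows the knob until the clutch slips. Starts between 0.5 and 1.7; the tip meets a 10 mm coupon at about 2.8, and the spindle comes to rest about 0.4 to 0.8 further on, when the clutch clicks. Stays where left.
- clamp_knob (a joint): Slip of the clutch: turn of the knob on its spindle collar, rad, clockwise from above positive. 0 while unloaded; yields to about 0.2 as the torque rises to its peak, then snaps over at 0.39 and the torque drops: one click. Let go, the knob settles at 0.785 (before 0.39 it springs back to 0). Eight clicks a turn; from about 1.1 on it is going into the second. No slip anticlockwise.
- pressure_tip: Steel pressure tip under the arm's end, below the knob, 14 mm across; origin at the centre of its lower face, which starts 13 to 17 mm above the steel plate.
- coupon_blue: Blue-coated flat aluminium test coupon, 32 (x) x 90 (y) x 10 mm, 0.08 kg (0.8 to 1.3 times), lying on the bench blue side up; origin at the centre of its underside, z up. The fixed water bath stands to the right of it (from y = -0.48 m, 260 mm tall).
- coupon_blue_center (a point): Centre of the blue coupon, half-way up (5 mm above its underside); x across its 32 mm width, y along its 90 mm length.
- coupon_white: White-coated coupon of the same size (32 x 90 x 10 mm), lying 70 mm from the blue one, about parallel; which of the two is nearer to the robot varies. Leave it. Origin at the centre of its underside, y along its length.
- amber_bottle: Brown glass bottle with a black cap, 62 mm across, 135 mm tall, loose, near the coupons, on their side away from the robot; may stand too near for a gripper's body at one end of the coupon. Origin at the centre of its underside. Leave it.
- bench_timer: Flat white bench timer, 64 x 68 x 18 mm, beside the bottle; the two change places. Origin at the centre of its underside. Leave it.
- white_bottle: White plastic bottle with white cap, 58 mm across, 115 mm tall, loose, at the right flank of the spectrometer. Origin at the centre of its underside. Leave it.
- dish: Petri dish, 89 mm across, 16 mm high, near the front edge, in front of the fixed centrifuge (left of y = 0.16 m, 250 mm tall, its raised lid higher). Origin at its underside. Leave it.
- marker: Marker pen lying behind the work, 135 mm long, 17 mm thick. Leave it.

How it is judged (in metres and radians):
On the way, in this order (a step that is already met when the one before it is completed fails the run):
1. the blue coupon lies flat on the steel plate, covers the window, and is let go (x of window in the frame of coupon_blue between -0.011 and 0.011 m and y of window in the frame of coupon_blue between -0.04 and 0.04 m and z of coupon_blue_center in the frame of window between 0.002 and 0.008 m and angle between coupon_blue's own z axis and vertical below 0.06 rad and contact force between the fingers and coupon_blue below 0.3 N and value of joint clamp_arm above 0.3 rad), for 0.2 s.
2. the arm is swung in to its stop over the coupon (x of window in the frame of coupon_blue between -0.011 and 0.011 m and y of window in the frame of coupon_blue between -0.04 and 0.04 m and z of coupon_blue_center in the frame of window between 0.002 and 0.008 m and angle between coupon_blue's own z axis and vertical below 0.06 rad and value of joint clamp_arm below 0.05 rad and value of joint clamp_knob below 0.3 rad), for 0.2 s.
3. the knob is screwed down to the first click, the tip pressing on the coupon (x of window in the frame of coupon_blue between -0.011 and 0.011 m and y of window in the frame of coupon_blue between -0.04 and 0.04 m and z of coupon_blue_center in the frame of window between 0.002 and 0.008 m and angle between coupon_blue's own z axis and vertical below 0.06 rad and value of joint clamp_arm below 0.05 rad and contact force between pressure_tip and coupon_blue above 8 N and value of joint clamp_knob between 0.55 and 1.1 rad), for 0.1 s.
At the end, for the whole second after the job is handed in: Blue coupon flat on the steel plate, its centre within 11 mm across and 40 mm along of the window; arm within 0.05 rad of its stop; clutch slipped exactly one click (knob 0.55 to 1.10 rad on its collar); tip pressing the coupon with over 8 N; coupon at rest (all of step 3 and linear speed of coupon_blue below 0.01 m/s); the robot touches nothing.
It fails at once if the clutch slips on towards a second click (value of joint clamp_knob above 1.12 rad).
It fails at once if the amber bottle, timer, white coupon: one is moved by more than 25 mm or tipped (distance of any of amber_bottle, bench_timer, coupon_white from where it was at the start of the episode above 0.025 m or angle between any of amber_bottle, bench_timer, coupon_white's own z axis and vertical above 0.5 rad).
It fails at once if the white bottle, petri dish, marker pen: one is moved by more than 25 mm or tipped (distance of any of white_bottle, dish, marker from where it was at the start of the episode above 0.025 m or angle between any of white_bottle, dish, marker's own z axis and vertical above 0.5 rad).
It also fails if it takes over 72 s, if anything falls off the work surface, if the arm or the gripper's body presses on something with over 40 N, if the wrist force passes 120 N, or if a joint passes its speed limit or range.

## Working session

There is one attempt and no reset: what is moved stays moved. The work goes in short steps, Python scripts to look and compute and a tool call to move; the robot and the scene stay as the last step left them, time stands still between calls to the robot, and variables do not carry over. Pictures are saved under pics/ and viewed, at most 10 in all, crops included, and the job is handed in when it is done.

Besides the shell and the picture viewer there is one more tool, called after "Request:" by a JSON object that holds its "op" and its "data". move_arm: Moves the arm, as the interface text tells. Its arguments: {"type":"object","properties":{"targets":{"type":"string"}},"required":["targets"]}

```bash
mkdir -p pics; ls
cat > h.py <<'E'
import numpy as np,cv2
from scipy.spatial.transform import Rotation as R
from cell import read_state,cams,order,ctrl
def cal(im):
    f=200/np.tan(np.radians(im["fovy"])/2)
    K=np.array([[f,0,im["cx"]],[0,f,im["cy"]],[0,0,1.]])
    return K,R.from_rotvec(np.ravel(im["rvec"])).as_matrix(),np.ravel(im["tvec"])
def back(c,px,z):
    K,Rm,t=c; C=-Rm.T@t
    out=[]
    for (u,v) in np.atleast_2d(px):
        d=Rm.T@np.linalg.solve(K,[u,v,1]); out.append(C+d*(z-C[2])/d[2])
    return np.array(out)
def proj(c,P):
    K,Rm,t=c; q=(Rm@np.atleast_2d(P).T).T+t; q=q@K.T; return q[:,:2]/q[:,2:]
def snap(n,fn):
    im=cams.get_image(n); cv2.imwrite("pics/"+fn+".png",im["color"][:,:,::-1]); c=cal(im)
    np.savez("pics/"+fn,K=c[0],R=c[1],t=c[2]); return c
def load(fn):
    d=np.load("pics/"+fn+".npz"); return d["K"],d["R"],d["t"]
E
python3 - <<'E'
from h import *
for n in("top","scene"):
    c=snap(n,n+"0"); print(n,-c[1].T@c[2],c[1].tolist())
s=read_state();print(s)
a=cv2.imread("pics/top0.png");b=cv2.imread("pics/scene0.png")
E
```

```text
pics
top [ 348.39303983  -67.33404988 1548.75537588] [[-0.022603228225786247, -0.9997011131618692, -0.009315493368201096], [-0.9924661586333876, 0.023560005768551835, -0.12023248352950892], [0.12041602070015789, 0.0065276696535427475, -0.9927020557486691]]
scene [-484.06061034 -935.10038829 1077.87827491] [[0.6542641228624411, -0.7562660995033512, -0.00021042107278773647], [-0.43758928493661253, -0.3783421319317406, -0.8157038978170997], [0.6168095939945364, 0.5337778732275559, -0.5784696247936987]]
{'clock': 0.1, 'qpos': array([ 1.19621052,  0.6292708 ,  0.03844042,  1.51823206, -0.02698626,
        0.99629843, -0.01998063]), 'qd': array([ 0.00054163, -0.00232786,  0.00049112, -0.00394401, -0.0009614 ,
        0.00025475, -0.00022894]), 'tau': array([ 4.16394265e-03, -5.64531326e+01,  1.23085286e+00, -1.93974781e+01,
        1.12455367e-02,  5.49786142e-03, -1.56801782e-06]), 'eef_pos': array([ 197.40026762, -618.73203959,  230.48133882]), 'tool_rot': array([-3.13990208e+00,  2.60694154e-05,  3.08816991e-01]), 'force': array([-0.01679631,  0.22919058, -0.48821387]), 'torque': array([-0.01816708,  0.00689182, -0.00182494]), 'gripper_force': 0.0, 'width': 85.60706382138031}
```

View pics/top0.png

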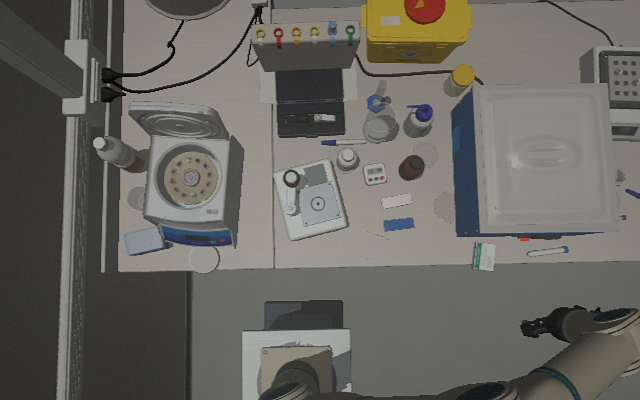

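View pics/scene0.png

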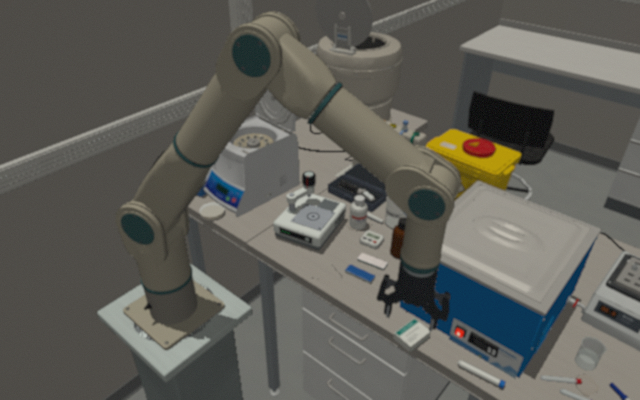

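The top view shows the spectrometer around (311,200) with its window near (318,204), the knob at (291,178), the post at (291,208), the blue coupon at (399,224) and the white coupon at (396,200). I'll enlarge this area.

Run:
```python
import cv2
a=cv2.imread("pics/top0.png")
cv2.imwrite("pics/topc.png",cv2.resize(a[140:260,265:445],(800,533),interpolation=cv2.INTER_CUBIC))
```

```text
(no output)
```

View pics/topc.png

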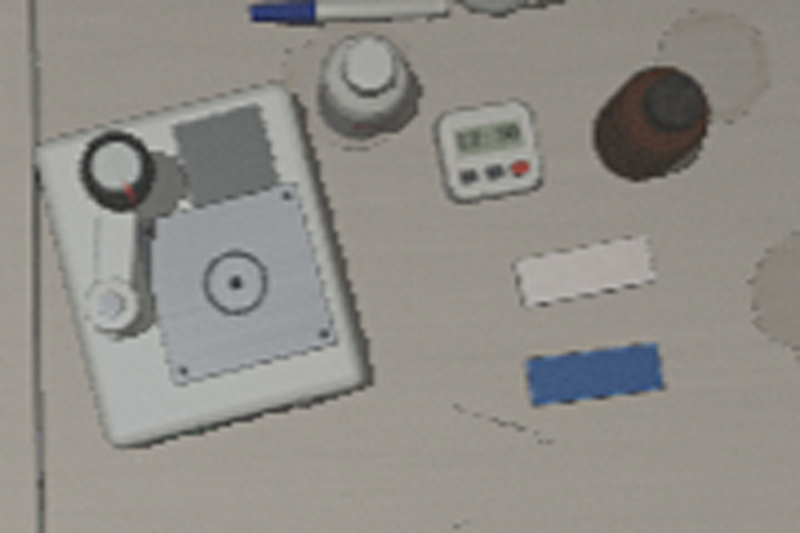

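The crop shows the window at (236,283), plate corners at (295,183), (335,342) and (178,384), the knob at (118,168), the post hub at (112,303), and blue coupon corners at (526,358), (660,343), (665,388) and (535,405).

Run:
```python
from h import *
c=load("top0")
P=lambda l:np.array(l)/4.4444+[265,140]
b=back(c,P([(526,358),(660,343),(665,388),(535,405)]),10);m=b.mean(0)
y=b[0]-b[1]+b[3]-b[2];print("blue",m,np.linalg.norm(y)/2,np.degrees(np.arctan2(y[1],y[0])))
w=back(c,P([(236,283)]),70)[0];print("win",w)
p=back(c,P([(295,183),(335,342),(178,384)]),70);print(p)
x=p[0]-p[1];print("heading x",np.degrees(np.arctan2(x[1],x[0])))
y=p[2]-p[1];print("heading y",np.degrees(np.arctan2(y[1],y[0]))-90, np.linalg.norm(x),np.linalg.norm(y))
po=back(c,P([(112,303)]),133)[0];k=back(c,P([(118,168)]),175)[0]
print("post",po,"knob",k,np.degrees(np.arctan2(*(k-po)[1::-1])),np.linalg.norm((k-po)[:2]),np.linalg.norm((po-w)[:2]),np.degrees(np.arctan2(*(w-po)[1::-1])))
print("white",back(c,P([(586,271)]),10),"bottle",back(c,P([(672,105)]),135),back(c,P([(368,65)]),115))
```

```text
blue [ 452.17933871 -316.87256992   10.        ] 89.6182226435005 95.57980952271029
win [512.53462504 -75.34288747  70.        ]
[[ 577.45288455 -115.52991028   70.        ]
 [ 472.50799199 -138.63547136   70.        ]
 [ 447.60576417  -36.19415892   70.        ]]
heading x 12.41662762916125
heading y 13.662895232268625 107.45835206138234 105.42458653541853
post [494.83329842   2.53908803 133.        ] knob [573.01594649  -4.63718423 175.        ] -5.24440146555033 78.51130710643835 79.86826073451059 -77.19511999140647
white [[ 521.76528744 -312.75964071   10.        ]] bottle [[ 611.17425505 -351.13050366  135.        ]] [[ 645.52905364 -162.70882302  115.        ]]
```

```bash
cat >> h.py <<'E'
def plan(goals,g,start=None):
    """goals: list of (x,y,z,yaw_deg); prints rows"""
    if start is None:
        s=read_state(); p=np.array(s["eef_pos"]); Ro=R.from_euler("xyz",s["tool_rot"])
    else: p=np.array(start[:3]); Ro=R.from_euler("xyz",[np.pi,0,np.radians(start[3])])
    rows=[]
    for q in goals:
        Rg=R.from_euler("xyz",[np.pi,0,np.radians(q[3])]); d=np.array(q[:3])-p
        rv=(Rg*Ro.inv()).as_rotvec()
        n=int(np.ceil(max(np.linalg.norm(d)/40,np.degrees(np.linalg.norm(rv))/7,1)))
        for i in range(n):
            sh=Ro.inv().apply(d/n)/10; rl=np.degrees(Ro.inv().apply(rv/n))
            rows.append(f"{g} "+" ".join(f"{v:.2f}" for v in sh)+" "+" ".join(f"{v:.1f}" for v in rl))
            Ro=R.from_rotvec(rv/n)*Ro
        p=np.array(q[:3])
    for i in range(0,len(rows),5): print("; ".join(rows[i:i+5]))
E
python3 - <<'E'
from h import *
plan([(290,-380,230,50),(450,-317,150,95.6)],0.3,(197.4,-618.7,230.5,17.7))
E
```

```text
0.3 2.30 -2.85 0.01 -0.0 0.0 -4.6; 0.3 2.52 -2.65 0.01 -0.0 0.0 -4.6; 0.3 2.72 -2.44 0.01 -0.0 0.0 -4.6; 0.3 2.91 -2.21 0.01 0.0 0.0 -4.6; 0.3 3.08 -1.97 0.01 0.0 0.0 -4.6
0.3 3.23 -1.72 0.01 0.0 0.0 -4.6; 0.3 3.36 -1.45 0.01 0.0 0.0 -4.6; 0.3 2.16 1.17 1.14 -0.0 0.0 -6.5; 0.3 2.01 1.41 1.14 -0.0 0.0 -6.5; 0.3 1.84 1.63 1.14 -0.0 0.0 -6.5
0.3 1.64 1.83 1.14 -0.0 0.0 -6.5; 0.3 1.42 2.00 1.14 -0.0 0.0 -6.5; 0.3 1.19 2.15 1.14 -0.0 0.0 -6.5; 0.3 0.94 2.27 1.14 -0.0 0.0 -6.5
```

Request:
{"op": "move_arm", "data": {"targets": "0.3 2.3 -2.85 0 0 0 -4.6; 0.3 2.5 -2.65 0 0 0 -4.6; 0.3 2.7 -2.45 0 0 0 -4.6; 0.3 2.9 -2.2 0 0 0 -4.6; 0.3 3.1 -1.95 0 0 0 -4.6"}}

```text
clock: 0.52
eef_pos: [263.8, -447.2, 231.0]
tool_rot: [-3.141, -0.0, 0.714]
force: [1.2, -0.0, 0.3]
width: 55.4
gripper_force: 0.0
```

Request:
{"op": "move_arm", "data": {"targets": "0.3 3.2 -1.7 0 0 0 -4.6; 0.3 3.35 -1.45 0 0 0 -4.6; 0.3 2.15 1.15 1.15 0 0 -6.5; 0.3 2 1.4 1.15 0 0 -6.5; 0.3 1.85 1.65 1.15 0 0 -6.5"}}

```text
clock: 0.93
eef_pos: [359.4, -353.6, 196.7]
tool_rot: [3.141, 0.0, 1.217]
force: [0.3, -0.6, 0.2]
width: 55.6
gripper_force: 0.0
```

Request:
{"op": "move_arm", "data": {"targets": "0.3 1.65 1.85 1.15 0 0 -6.5; 0.3 1.4 2 1.15 0 0 -6.5; 0.3 1.2 2.15 1.15 0 0 -6.5; 0.3 0.95 2.3 1.15 0 0 -6.5; 0.3 0 0 0 0 0 0"}}

```text
clock: 1.35
eef_pos: [455.1, -314.7, 148.8]
tool_rot: [3.139, -0.004, 1.675]
force: [1.0, -0.2, 0.9]
width: 55.4
gripper_force: 0.0
```

Run:
```python
from h import *
c=snap("wrist","w1"); s=read_state(); print(s["eef_pos"],np.degrees(s["tool_rot"]),s["width"],s["clock"])
print("cam",-c[1].T@c[2]); print(proj(c,[[452,-317,10],[468,-317,10],[436,-317,10],[452,-272,10]]))
```

```text
[ 452.4506923  -316.36423695  149.41826947] [ 1.79992621e+02 -1.64789586e-01  9.56323797e+01] 55.2964333289048 1.4
cam [ 447.61019719 -244.44521033  290.41688185]
[[319.46330628 187.84162871]
 [338.92355231 189.80228373]
 [299.93760482 185.87437892]
 [325.24701395 132.40733792]]
```

View pics/w1.png

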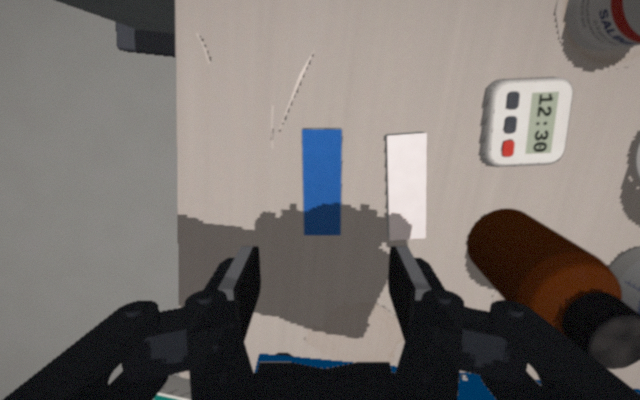

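Run:
```python
from h import *
c=load("w1")
b=back(c,[(302.5,128),(341.5,128),(341,235),(304,235)],10);print(b.mean(0),b)
y=b[0]-b[3]+b[1]-b[2];print(np.degrees(np.arctan2(y[1],y[0])))
m=b.mean(0);plan([(m[0],m[1],-1,95.6)],0.3)
```

```text
[ 453.92391843 -313.37320209   10.        ] [[ 434.01565421 -270.46352516   10.        ]
 [ 464.24140902 -267.30837156   10.        ]
 [ 474.33882422 -356.23901266   10.        ]
 [ 443.09978628 -359.48189899   10.        ]]
96.15229340783675
0.3 0.06 0.04 3.76 0.0 -0.0 0.0; 0.3 0.06 0.04 3.76 0.0 -0.0 0.0; 0.3 0.07 0.04 3.76 0.0 -0.0 0.0; 0.3 0.07 0.04 3.76 0.0 -0.0 0.0
```

Request:
{"op": "move_arm", "data": {"targets": "0.3 0.1 0.05 3.7 0 0 0; 0.3 0.05 0.05 3.7 0 0 0; 0.3 0.05 0.05 3.7 0 0 0; 0.3 0.05 0 3.6 0 0 -0.4; 0.3 0 0 0 0 0 0"}}

```text
clock: 1.82
eef_pos: [448.5, -315.4, -1.4]
tool_rot: [-3.135, -0.004, 1.67]
force: [-0.6, -0.6, 1.0]
width: 55.5
gripper_force: 0.0
```

Request:
{"op": "move_arm", "data": {"targets": "-1 0 0 0 0 0 0; -1 0 0 0 0 0 0; -1 0 0 0 0 0 0; -1 0 0 0 0 0 0; -1 0 0 0 0 0 0"}}

```text
clock: 2.23
eef_pos: [452.6, -317.0, 5.8]
tool_rot: [3.139, 0.002, 1.671]
force: [-0.6, 0.6, 7.2]
width: 29.8
gripper_force: 60.2
```

Request:
{"op": "move_arm", "data": {"targets": "-1 0 0 -2 0 0 0; -1 0 0 -4 0 0 0; -1 0 0 -4 0 0 0; -1 0 0 -4 0 0 0; -1 0 0 0 0 0 0"}}

```text
clock: 2.65
eef_pos: [456.2, -318.5, 152.0]
tool_rot: [3.13, 0.009, 1.671]
force: [0.7, -0.4, -1.4]
width: 29.2
gripper_force: 59.6
```

Request:
{"op": "move_arm", "data": {"targets": "-1 3 1 -0.4 0 0 -1.5; -1 3 1 -0.4 0 0 -1.5; -1 3 1 -0.4 0 0 -1.5; -1 2.5 1 0 0 0 -1.5; -1 0 0 0 0 0 -1.3"}}

```text
clock: 3.07
eef_pos: [477.4, -189.9, 157.4]
tool_rot: [3.138, -0.002, 1.809]
force: [-0.3, 0.6, -0.8]
width: 28.9
gripper_force: 59.6
```

Run:
```python
from h import *
c=snap("wrist","w2"); s=read_state(); print(s["eef_pos"],np.degrees(s["tool_rot"]),s["width"],s["force"],s["clock"])
print(proj(c,[[512.5,-75.3,70]]))
```

```text
[ 476.5823725  -193.17835269  157.00172598] [ 1.79888175e+02 -1.82858868e-02  1.03561510e+02] 29.156327131088506 [-1.00487631 -0.62093169 -0.84572405] 3.1167
[[425.96207815  38.53131753]]
```

View pics/w2.png

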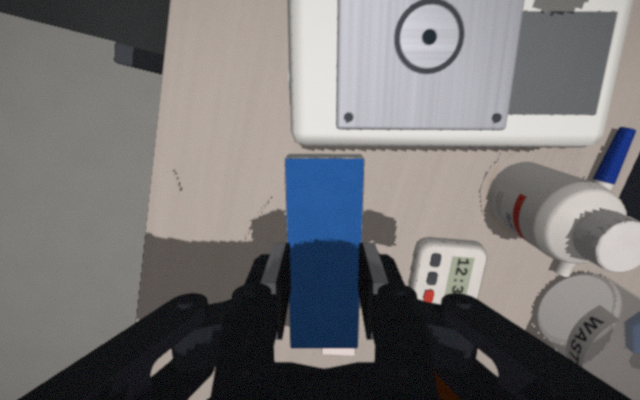

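The wrist view shows the coupon held square and level, the window at (429,37), and the plate edges parallel to the coupon.

Run:
```python
from h import *
c=load("w2"); w=back(c,[(429,37)],70)[0];print(w)
a=np.radians(13.6); t=w[:2]+15*np.array([np.sin(a),-np.cos(a)]);print(t)
plan([(t[0],t[1],130,103.6),(t[0],t[1],85,103.6)],-1)
```

```text
[513.99369756 -74.0726136   70.        ]
[517.52082926 -88.65202861]
-1 3.07 2.14 0.91 0.0 -0.0 -0.0; -1 3.07 2.14 0.90 0.0 -0.0 -0.0; -1 3.07 2.14 0.90 0.0 -0.0 -0.0; -1 -0.00 -0.00 2.25 -0.0 -0.0 0.0; -1 -0.00 -0.00 2.25 -0.0 -0.0 0.0
```

Request:
{"op": "move_arm", "data": {"targets": "-1 3.1 2.15 0.9 0 0 0; -1 3.1 2.15 0.9 0 0 0; -1 3.05 2.15 0.9 0 0 0; -1 0 0 2.2 0 0 0; -1 0 0 2.2 0 0 0"}}

```text
clock: 3.53
eef_pos: [519.6, -90.0, 85.4]
tool_rot: [3.137, 0.001, 1.803]
force: [0.2, -0.5, -0.9]
width: 29.1
gripper_force: 59.6
```

Request:
{"op": "move_arm", "data": {"targets": "-1 0 0 0 0 0 0; -1 0 0 0.3 0 0 0; -1 0 0 0.2 0 0 0; -1 0 0 0 0 0 0; -1 0 0 0 0 0 0"}}

```text
clock: 3.95
eef_pos: [518.0, -92.8, 80.8]
tool_rot: [3.14, 0.001, 1.798]
force: [0.3, -0.3, -1.9]
width: 29.6
gripper_force: 59.7
```

Request:
{"op": "move_arm", "data": {"targets": "-1 0 0 0.1 0 0 0; -1 0 0 0.1 0 0 0; -1 0 0 0.1 0 0 0; -1 0 0 0 0 0 0; -1 0 0 0 0 0 0"}}

```text
clock: 4.37
eef_pos: [517.5, -92.0, 76.8]
tool_rot: [-3.142, -0.0, 1.799]
force: [0.6, -0.2, -1.4]
width: 29.2
gripper_force: 59.7
```

Request:
{"op": "move_arm", "data": {"targets": "-1 0 0 0.1 0 0 0; -1 0 0 0.05 0 0 0; -1 0 0 0 0 0 0; -1 0 0 0 0 0 0; -1 0 0 0 0 0 0"}}

```text
clock: 4.78
eef_pos: [517.6, -91.9, 75.9]
tool_rot: [3.141, 0.0, 1.799]
force: [-0.9, 0.5, 5.0]
width: 29.4
gripper_force: 60.4
```

Request:
{"op": "move_arm", "data": {"targets": "0 0 0 0 0 0 0; 0.2 0 0 0 0 0 0; 0.2 0 0 -0.3 0 0 0; 0.2 0 0 -2 0 0 0; 0.2 0 0 -4 0 0 0"}}

```text
clock: 5.2
eef_pos: [514.4, -91.6, 135.6]
tool_rot: [-3.133, -0.003, 1.8]
force: [0.6, -0.0, -0.1]
width: 51.1
gripper_force: 0.0
```

Request:
{"op": "move_arm", "data": {"targets": "0.2 -1 0 -4 0 0 0; 0.2 -3 0 -4 0 0 0; 0.2 -4 0 -2 0 0 0; 0.2 -1 0 0 0 0 0; 0.2 0 0 0 0 0 0"}}

```text
clock: 5.62
eef_pos: [536.9, -177.0, 231.6]
tool_rot: [3.139, 0.004, 1.793]
force: [-0.7, 0.3, 0.1]
width: 51.2
gripper_force: 0.0
```

Run:
```python
from h import *
c=snap("wrist","w3"); s=read_state(); print(s["eef_pos"],np.degrees(s["tool_rot"]),s["width"],s["force"],s["clock"],s["qpos"])
print(proj(c,[[514,-74,80],[494,2.5,133],[573,-4.6,175]]))
```

```text
[ 535.86909272 -173.99029509  230.40678188] [1.79986871e+02 4.30003259e-02 1.02874334e+02] 51.55070908962559 [ 0.15863136  0.99539404 -0.40523205] 5.6667 [ 0.51875685  0.52656193 -0.38650432  1.75777822  0.24423621  0.90407565
  0.25232394]
[[ 323.89339248   46.37995931]
 [ 319.16743726 -118.28349546]
 [ 481.00048213 -106.35598754]]
```

View pics/w3.png

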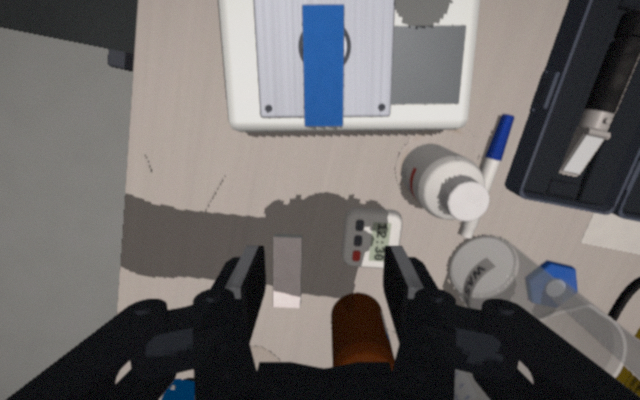

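The coupon covers the window: it is centred on the ring to about 2 mm across and sits about 15 mm along, as planned. Next is the knob.

Run:
```python
from h import *
plan([(575,-3.5,235,174.8),(575,-3.5,147,174.8)],0.9)
```

```text
0.9 1.43 0.69 -0.04 -0.0 0.0 -6.5; 0.9 1.34 0.85 -0.04 -0.0 0.0 -6.5; 0.9 1.24 1.00 -0.04 -0.0 0.0 -6.5; 0.9 1.12 1.13 -0.04 -0.0 0.0 -6.5; 0.9 0.98 1.25 -0.04 -0.0 0.0 -6.5
0.9 0.83 1.36 -0.04 -0.0 0.0 -6.5; 0.9 0.67 1.44 -0.04 -0.0 0.0 -6.5; 0.9 0.50 1.51 -0.04 -0.0 0.0 -6.5; 0.9 0.33 1.56 -0.04 -0.0 0.0 -6.5; 0.9 0.15 1.58 -0.04 -0.0 0.0 -6.5
0.9 -0.03 1.59 -0.04 -0.0 0.0 -6.5; 0.9 -0.00 -0.00 2.93 0.0 -0.0 0.0; 0.9 -0.00 -0.00 2.93 0.0 -0.0 0.0; 0.9 -0.00 -0.00 2.93 0.0 -0.0 0.0
```

Request:
{"op": "move_arm", "data": {"targets": "0.9 1.45 0.7 0 0 0 -6.5; 0.9 1.35 0.85 0 0 0 -6.5; 0.9 1.25 1 0 0 0 -6.5; 0.9 1.1 1.15 -0.1 0 0 -6.5; 0.9 1 1.25 -0.1 0 0 -6.5"}}

```text
clock: 6.08
eef_pos: [552.7, -91.4, 231.3]
tool_rot: [-3.141, -0.003, 2.375]
force: [0.3, 0.9, 0.3]
width: 81.1
gripper_force: 0.0
```

Request:
{"op": "move_arm", "data": {"targets": "0.9 0.85 1.35 0 0 0 -6.5; 0.9 0.65 1.45 0 0 0 -6.5; 0.9 0.5 1.5 -0.1 0 0 -6.5; 0.9 0.35 1.55 -0.1 0 0 -6.5; 0.9 0.15 1.6 -0.1 0 0 -6.5"}}

```text
clock: 6.5
eef_pos: [570.2, -14.0, 234.3]
tool_rot: [3.141, -0.003, 2.942]
force: [-0.1, 0.1, 0.9]
width: 81.0
gripper_force: 0.0
```

Request:
{"op": "move_arm", "data": {"targets": "0.9 0 1.6 0 0 0 -6.5; 0.9 0 0 0 0 0 0; 0.9 0 0 0 0 0 0"}}

```text
clock: 6.75
eef_pos: [573.7, 1.0, 234.4]
tool_rot: [3.141, -0.002, 3.048]
force: [-0.1, -1.3, 0.2]
width: 81.1
gripper_force: 0.0
```

Run:
```python
from h import *
c=snap("wrist","w4"); s=read_state(); print(s["eef_pos"],np.degrees(s["tool_rot"]),s["width"],s["force"],s["torque"],s["clock"],s["qpos"])
print(proj(c,[[514,-74,80],[495.2,3.8,133],[575,-3.5,175.5]]))
```

```text
[573.74242566  -0.58679022 234.44183712] [-1.79965275e+02 -1.22758829e-01  1.74528961e+02] 80.82803890638019 [ 0.09270105 -0.23876717  0.00417023] [-0.08243505  0.01948699 -0.02242569] 6.8 [ 0.40749581  0.6034493  -0.7263523   1.71658726  0.4632591   1.00323005
  0.98802399]
[[225.15516981 118.07646856]
 [316.51997942  82.45437748]
 [316.24239167 220.42334647]]
```

View pics/w4.png

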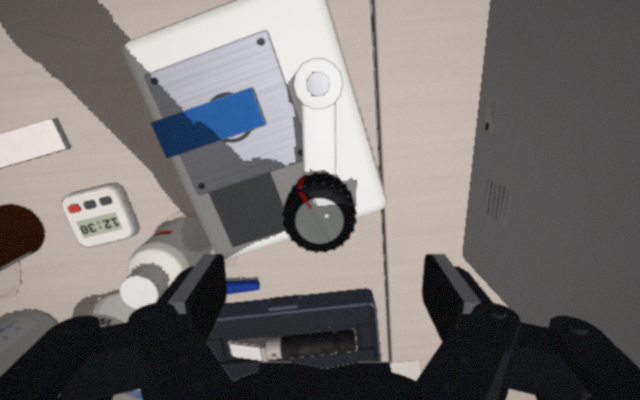

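The knob is at (320,222) and the post hub at (318,82), both within 2 mm of my estimate. I'll descend and grip.

Request:
{"op": "move_arm", "data": {"targets": "0.9 0 0 3 0 0 0; 0.9 0 0 3 0 0 0; 0.9 0 0 2.7 0 0 0; 0.9 0 0 0 0 0 0"}}

```text
clock: 7.13
eef_pos: [570.5, -3.3, 143.3]
tool_rot: [-3.138, -0.01, 3.044]
force: [-0.6, -0.5, -0.3]
width: 81.3
gripper_force: 0.0
```

Request:
{"op": "move_arm", "data": {"targets": "-1 0 0 0 0 0 0; -1 0 0 0 0 0 0; -1 0 0 0 0 0 0; -1 0 0 0 0 0 0; -1 0 0 0 0 0 0"}}

```text
clock: 7.55
eef_pos: [576.1, -1.1, 150.5]
tool_rot: [-3.141, 0.004, 3.046]
force: [-0.6, -1.2, 7.2]
width: 44.4
gripper_force: 60.6
```

Run:
```python
from h import *
s=read_state(); print(s["eef_pos"],np.degrees(s["tool_rot"]),s["width"],s["force"],s["torque"],s["clock"])
p=s["eef_pos"];po=np.array([495.2,3.8]);d=p[:2]-po;r=np.linalg.norm(d);a0=np.degrees(np.arctan2(d[1],d[0]));print(r,a0)
# swing to -76.4 (window dir from post)
yaw0=np.degrees(s["tool_rot"][2]); g=[]
n=11
for i in range(1,n+1):
    th=(-76.4-1.5-a0)*i/n; a=np.radians(a0+th)
    g.append((po[0]+r*np.cos(a),po[1]+r*np.sin(a),p[2],yaw0+th))
plan(g,-1); print(g[-1])
```

```text
[576.09808266  -1.07839631 150.50462949] [-179.98208602    0.21168855  174.53571552] 44.350336454701704 [-0.61187886 -1.24658861  7.21457324] [-0.20367933  0.20202735 -0.05515791] 7.55
81.0450401184204 -3.4509278514186845
-1 0.02 -0.96 0.00 -0.0 0.2 6.8; -1 0.02 -0.96 -0.00 -0.0 -0.0 6.8; -1 0.02 -0.96 -0.00 -0.0 -0.0 6.8; -1 0.02 -0.96 -0.00 0.0 -0.0 6.8; -1 0.02 -0.96 -0.00 0.0 -0.0 6.8
-1 0.02 -0.96 -0.00 0.0 -0.0 6.8; -1 0.02 -0.96 -0.00 0.0 -0.0 6.8; -1 0.02 -0.96 -0.00 0.0 -0.0 6.8; -1 0.02 -0.96 -0.00 0.0 -0.0 6.8; -1 0.02 -0.96 -0.00 -0.0 -0.0 6.8
-1 0.02 -0.96 -0.00 -0.0 -0.0 6.8
(np.float64(512.1885448401058), np.float64(-75.4444816502202), np.float64(150.5046294904005), np.float64(100.08664336795592))
```

Request:
{"op": "move_arm", "data": {"targets": "-1 0.02 -0.96 0 0 0 6.8; -1 0.02 -0.96 0 0 0 6.8; -1 0.02 -0.96 0 0 0 6.8; -1 0.02 -0.96 0 0 0 6.8; -1 0.02 -0.96 0 0 0 6.8"}}

```text
clock: 7.97
eef_pos: [561.0, -42.8, 150.6]
tool_rot: [3.135, 0.003, 2.449]
force: [0.8, 5.0, 3.3]
width: 44.2
gripper_force: 60.5
```

```bash
cat > st.py <<'E'
from h import *
s=read_state(); p=s["eef_pos"];po=np.array([495.2,3.8]);d=p[:2]-po;r=np.linalg.norm(d);a0=np.degrees(np.arctan2(d[1],d[0]))
print(p.round(1),"yaw",np.degrees(s["tool_rot"]).round(1),"r",r.round(1),"ang",a0.round(1),"w",s["width"].__round__(1),"F",s["force"].round(1),"T",s["torque"].round(3),s["clock"],"j7",s["qpos"][6].round(2))
E
python3 st.py
```

```text
[561.  -42.8 150.6] yaw [179.6   0.2 140.3] r 80.6 ang -35.3 w 44.2 F [0.8 5.  3.3] T [ 1.041 -0.212  0.026] 7.9667 j7 0.49
```

Request:
{"op": "move_arm", "data": {"targets": "-1 0.02 -0.96 0 0 0 6.8; -1 0.02 -0.96 0 0 0 6.8; -1 0.02 -0.96 0 0 0 6.8; -1 0.02 -0.96 0 0 0 6.8; -1 0.02 -0.96 0 0 0 6.8"}}

```text
clock: 8.38
eef_pos: [523.4, -71.2, 150.5]
tool_rot: [3.133, 0.0, 1.856]
force: [3.3, 4.3, 2.6]
width: 44.3
gripper_force: 60.5
```

Request:
{"op": "move_arm", "data": {"targets": "-1 0 -0.5 0 0 0 3.5; -1 0 0 0 0 0 0; -1 0 0 0 0 0 0"}}

```text
clock: 8.63
eef_pos: [517.0, -73.2, 150.4]
tool_rot: [3.137, 0.0, 1.802]
force: [-1.7, 2.4, 10.3]
width: 44.1
gripper_force: 61.1
```

```bash
python3 st.py
```

```text
[517.  -73.2 150.4] yaw [179.7   0.  103.2] r 80.0 ang -74.2 w 44.1 F [-1.7  2.4 10.3] T [ 0.525  0.189 -0.073] 8.6333 j7 0.04
```

Request:
{"op": "move_arm", "data": {"targets": "-1 0 -0.3 0 0 0 1; -1 0 0 0 0 0 0; -1 0 0 0 0 0 0"}}

```text
clock: 8.88
eef_pos: [515.6, -73.5, 150.4]
tool_rot: [3.134, 0.0, 1.785]
force: [2.5, 2.8, 8.0]
width: 44.4
gripper_force: 61.1
```

Request:
{"op": "move_arm", "data": {"targets": "-1 0 -0.3 0 0 0 0.5; -1 0 0 0 0 0 0; -1 0 0 0 0 0 0"}}

```text
clock: 9.13
eef_pos: [514.2, -73.8, 150.5]
tool_rot: [3.131, 0.0, 1.776]
force: [4.7, 3.0, 4.5]
width: 44.6
gripper_force: 61.2
```

```bash
python3 st.py
```

```text
[514.2 -73.8 150.5] yaw [179.4   0.  101.7] r 79.9 ang -76.2 w 44.6 F [4.7 3.  4.5] T [ 0.784 -0.979 -0.164] 9.1333 j7 0.02
```

Request:
{"op": "move_arm", "data": {"targets": "-1 0 -0.4 0 0 0 0.5; -1 0 0 0 0 0 0; -1 0 0 0 0 0 0"}}

```text
clock: 9.38
eef_pos: [513.9, -73.9, 150.7]
tool_rot: [3.124, 0.0, 1.768]
force: [12.4, 4.4, -2.4]
width: 44.3
gripper_force: 62.7
```

Request:
{"op": "move_arm", "data": {"targets": "-1 0 -0.4 0 0 0 0.5; -1 0 0 0 0 0 0; -1 0 0 0 0 0 0"}}

```text
clock: 9.63
eef_pos: [513.6, -73.9, 150.9]
tool_rot: [3.117, -0.0, 1.76]
force: [19.4, 5.3, -10.8]
width: 44.0
gripper_force: 63.9
```

```bash
python3 st.py
```

```text
[513.6 -73.9 150.9] yaw [178.6  -0.  100.9] r 79.9 ang -76.7 w 44.0 F [ 19.4   5.3 -10.8] T [ 1.126 -4.1    0.014] 9.6333 j7 0.01
```

Request:
{"op": "move_arm", "data": {"targets": "-1 0 0.7 0 0 0 0; 0.5 0 0 0 0 0 0; 0.9 0 0 0 0 0 0; 0.9 0 0 0 0 0 0; 0.9 0 0 0 0 0 0"}}

```text
clock: 10.05
eef_pos: [507.4, -76.5, 148.2]
tool_rot: [-3.14, 0.0, 1.755]
force: [0.1, -0.5, -0.5]
width: 81.1
gripper_force: 0.0
```

```bash
python3 st.py
```

```text
[507.4 -76.5 148.2] yaw [-179.9    0.   100.6] r 81.2 ang -81.4 w 81.1 F [ 0.1 -0.5 -0.5] T [0.005 0.061 0.028] 10.05 j7 0.0
```

Request:
{"op": "move_arm", "data": {"targets": "0.9 0.1 0.7 0 0 0 0; 0.9 0 0 0 0 0 -7; 0.9 0 0 0 0 0 -7; 0.9 0 0 0 0 0 -7; 0.9 0 0 0 0 0 -7"}}

```text
clock: 10.47
eef_pos: [515.3, -73.7, 148.3]
tool_rot: [-3.141, 0.0, 2.25]
force: [-0.3, -0.2, -0.1]
width: 81.0
gripper_force: 0.0
```

Request:
{"op": "move_arm", "data": {"targets": "0.9 0 0 0 0 0 -7; 0.9 0 0 0 0 0 -7; 0.9 0 0 0 0 0 -7; 0.9 0 0 0 0 0 -7; 0.9 0 0 0 0 0 -7"}}

```text
clock: 10.88
eef_pos: [515.3, -73.9, 148.3]
tool_rot: [-3.141, 0.0, 2.861]
force: [0.6, -0.0, -0.3]
width: 81.6
gripper_force: 0.0
```

Request:
{"op": "move_arm", "data": {"targets": "0.9 0 0 0 0 0 -7; 0.9 0 0 0 0 0 -7; 0.9 0 0 0 0 0 -7; 0.9 0 0 0 0 0 -7; 0.9 0 0 0 0 0 -7"}}

```text
clock: 11.3
eef_pos: [515.3, -73.9, 148.3]
tool_rot: [-3.141, -0.0, -2.811]
force: [0.2, 0.3, -0.1]
width: 81.3
gripper_force: 0.0
```

Request:
{"op": "move_arm", "data": {"targets": "0.9 0 0 0 0 0 -7; 0.9 0 0 0 0 0 -7; 0.9 0 0 0 0 0 0; 0.9 0 0 0 0 0 0"}}

```text
clock: 11.63
eef_pos: [515.2, -73.8, 148.1]
tool_rot: [3.141, 0.0, -2.577]
force: [-0.7, -0.3, -0.1]
width: 81.1
gripper_force: 0.0
```

```bash
python3 st.py; python3 -c "
from h import *
snap('wrist','w5')"
```

```text
[515.2 -73.8 148.1] yaw [ 180.     0.  -147.6] r 80.1 ang -75.6 w 81.1 F [-0.7 -0.3 -0.1] T [-0.029  0.011  0.032] 11.6333 j7 1.52
```

View pics/w5.png

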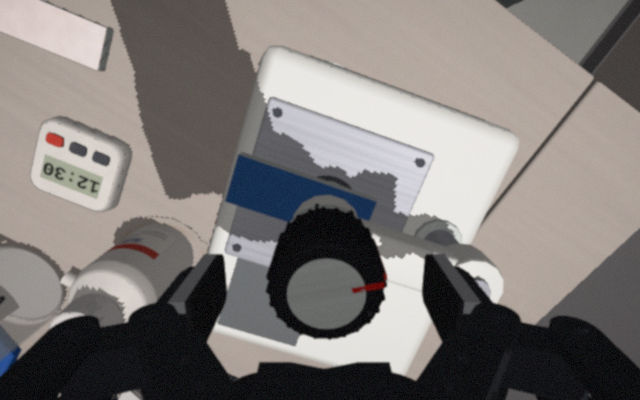

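The coupon is still in place under the tip, and the knob is centred between the fingers at (326,270). I'll grip it and turn clockwise.

Request:
{"op": "move_arm", "data": {"targets": "-1 0 0 0 0 0 0; -1 0 0 0 0 0 0; -1 0 0 0 0 0 0; -1 0 0 0 0 0 0; -1 0 0 0 0 0 0"}}

```text
clock: 12.1
eef_pos: [515.0, -73.3, 148.8]
tool_rot: [-3.141, -0.0, -2.573]
force: [-2.5, 0.6, 6.0]
width: 44.6
gripper_force: 60.5
```

```bash
python3 st.py
```

```text
[515.  -73.3 148.8] yaw [-180.    -0.  -147.4] r 79.6 ang -75.6 w 44.6 F [-2.5  0.6  6. ] T [ 0.117  0.384 -0.031] 12.1 j7 1.52
```

Request:
{"op": "move_arm", "data": {"targets": "-1 0 0 0 0 0 5; -1 0 0 0 0 0 5; -1 0 0 0 0 0 5; -1 0 0 0 0 0 5; -1 0 0 0 0 0 0"}}

```text
clock: 12.52
eef_pos: [515.1, -73.5, 148.8]
tool_rot: [-3.141, 0.0, -2.924]
force: [-1.4, 0.1, 5.3]
width: 44.3
gripper_force: 60.7
```

```bash
python3 st.py
```

```text
[515.1 -73.5 148.8] yaw [-179.9    0.  -167.5] r 79.8 ang -75.6 w 44.3 F [-1.4  0.1  5.3] T [0.053 0.415 0.099] 12.5167 j7 1.24
```

Request:
{"op": "move_arm", "data": {"targets": "-1 0 0 0 0 0 6; -1 0 0 0 0 0 6; -1 0 0 0 0 0 6; -1 0 0 0 0 0 6; -1 0 0 0 0 0 6"}}

```text
clock: 12.93
eef_pos: [515.0, -73.8, 148.8]
tool_rot: [-3.141, 0.0, 2.835]
force: [-2.7, -0.7, 6.4]
width: 44.5
gripper_force: 60.9
```

```bash
python3 st.py
```

```text
[515.  -73.8 148.8] yaw [-180.     0.   162.5] r 80.1 ang -75.7 w 44.5 F [-2.7 -0.7  6.4] T [-0.105  0.518  0.156] 12.9333 j7 0.82
```

Request:
{"op": "move_arm", "data": {"targets": "-1 0 0 0 0 0 6; -1 0 0 0 0 0 6; -1 0 0 0 0 0 6; -1 0 0 0 0 0 6; -1 0 0 0 0 0 6"}}

```text
clock: 13.35
eef_pos: [514.8, -74.0, 148.8]
tool_rot: [-3.141, 0.0, 2.312]
force: [-2.6, -0.3, 7.1]
width: 44.0
gripper_force: 60.8
```

```bash
python3 st.py
```

```text
[514.8 -74.  148.8] yaw [-179.9    0.   132.5] r 80.2 ang -75.8 w 44.0 F [-2.6 -0.3  7.1] T [-0.174  0.693  0.19 ] 13.35 j7 0.42
```

Request:
{"op": "move_arm", "data": {"targets": "-1 0 0 0 0 0 3; -1 0 0 0 0 0 3; -1 0 0 0 0 0 3; -1 0 0 0 0 0 3; -1 0 0 0 0 0 0"}}

```text
clock: 13.77
eef_pos: [514.7, -74.0, 148.7]
tool_rot: [-3.14, 0.001, 2.105]
force: [-2.6, -0.6, 7.6]
width: 44.2
gripper_force: 60.8
```

```bash
python3 st.py
```

```text
[514.7 -74.  148.7] yaw [-179.9    0.   120.6] r 80.2 ang -76.0 w 44.2 F [-2.6 -0.6  7.6] T [-0.207  0.702  0.107] 13.7667 j7 0.26
```

Request:
{"op": "move_arm", "data": {"targets": "-1 0 0 0 0 0 3; -1 0 0 0 0 0 3; -1 0 0 0 0 0 3; -1 0 0 0 0 0 3; -1 0 0 0 0 0 0"}}

```text
clock: 14.18
eef_pos: [514.6, -74.1, 148.8]
tool_rot: [-3.14, 0.001, 1.896]
force: [-2.5, -0.9, 7.8]
width: 44.4
gripper_force: 60.8
```

```bash
python3 st.py
```

```text
[514.6 -74.1 148.8] yaw [-179.9    0.   108.6] r 80.2 ang -76.0 w 44.4 F [-2.5 -0.9  7.8] T [-0.139  0.701  0.064] 14.1833 j7 0.1
```

Request:
{"op": "move_arm", "data": {"targets": "-1 0 0 0 0 0 3; -1 0 0 0 0 0 3; -1 0 0 0 0 0 3; -1 0 0 0 0 0 3; -1 0 0 0 0 0 0"}}

```text
clock: 14.6
eef_pos: [514.5, -74.0, 148.9]
tool_rot: [-3.14, 0.001, 1.687]
force: [-3.1, -0.8, 9.8]
width: 44.2
gripper_force: 61.0
```

```bash
python3 st.py
```

```text
[514.5 -74.  148.9] yaw [-1.799e+02  1.000e-01  9.660e+01] r 80.2 ang -76.1 w 44.2 F [-3.1 -0.8  9.8] T [-0.078  0.89   0.144] 14.6 j7 -0.06
```

Request:
{"op": "move_arm", "data": {"targets": "-1 0 0 0 0 0 3; -1 0 0 0 0 0 3; -1 0 0 0 0 0 3; -1 0 0 0 0 0 3; -1 0 0 0 0 0 0"}}

```text
clock: 15.02
eef_pos: [514.4, -74.0, 149.0]
tool_rot: [-3.14, 0.001, 1.477]
force: [-3.6, 0.0, 10.3]
width: 44.5
gripper_force: 61.2
```

```bash
python3 st.py
```

```text
[514.4 -74.  149. ] yaw [-1.799e+02  1.000e-01  8.460e+01] r 80.1 ang -76.2 w 44.5 F [-3.6  0.  10.3] T [-0.099  0.907  0.116] 15.0167 j7 -0.21
```

Request:
{"op": "move_arm", "data": {"targets": "-1 0 0 0 0 0 3; -1 0 0 0 0 0 3; -1 0 0 0 0 0 3; -1 0 0 0 0 0 0; -1 0 0 0 0 0 0"}}

```text
clock: 15.43
eef_pos: [514.2, -73.9, 149.0]
tool_rot: [-3.14, 0.001, 1.323]
force: [-3.7, 0.2, 11.7]
width: 44.4
gripper_force: 61.2
```

```bash
python3 st.py
```

```text
[514.2 -73.9 149. ] yaw [-1.799e+02  1.000e-01  7.580e+01] r 80.0 ang -76.2 w 44.4 F [-3.7  0.2 11.7] T [-0.061  1.016  0.273] 15.4333 j7 -0.33
```

Request:
{"op": "move_arm", "data": {"targets": "-1 0 0 0 0 0 3; -1 0 0 0 0 0 3; -1 0 0 0 0 0 3; -1 0 0 0 0 0 0; -1 0 0 0 0 0 0"}}

```text
clock: 15.85
eef_pos: [514.2, -73.8, 149.1]
tool_rot: [-3.14, 0.002, 1.166]
force: [-5.3, -0.7, 13.1]
width: 44.2
gripper_force: 61.3
```

```bash
python3 st.py
```

```text
[514.2 -73.8 149.1] yaw [-1.799e+02  1.000e-01  6.680e+01] r 79.9 ang -76.3 w 44.2 F [-5.3 -0.7 13.1] T [0.009 1.084 0.324] 15.85 j7 -0.44
```

Torque is rising (0.27, then 0.32). I'll take smaller steps.

Request:
{"op": "move_arm", "data": {"targets": "-1 0 0 0 0 0 2.5; -1 0 0 0 0 0 2.5; -1 0 0 0 0 0 0; -1 0 0 0 0 0 0"}}

```text
clock: 16.18
eef_pos: [514.2, -73.8, 149.1]
tool_rot: [-3.14, 0.002, 1.079]
force: [-4.7, -0.8, 12.2]
width: 44.5
gripper_force: 61.4
```

```bash
python3 st.py
```

```text
[514.2 -73.8 149.1] yaw [-1.799e+02  1.000e-01  6.180e+01] r 79.9 ang -76.3 w 44.5 F [-4.7 -0.8 12.2] T [0.015 1.086 0.361] 16.1833 j7 -0.51
```

Request:
{"op": "move_arm", "data": {"targets": "-1 0 0 0 0 0 2.5; -1 0 0 0 0 0 2.5; -1 0 0 0 0 0 0; -1 0 0 0 0 0 0"}}

```text
clock: 16.52
eef_pos: [514.1, -73.7, 149.2]
tool_rot: [-3.14, 0.002, 0.991]
force: [-4.7, -0.7, 12.8]
width: 44.8
gripper_force: 61.4
```

```bash
python3 st.py
```

```text
[514.1 -73.7 149.2] yaw [-1.799e+02  1.000e-01  5.680e+01] r 79.8 ang -76.3 w 44.8 F [-4.7 -0.7 12.8] T [0.067 1.094 0.285] 16.5167 j7 -0.57
```

Request:
{"op": "move_arm", "data": {"targets": "-1 0 0 0 0 0 2.5; -1 0 0 0 0 0 2.5; -1 0 0 0 0 0 0; -1 0 0 0 0 0 0"}}

```text
clock: 16.85
eef_pos: [514.1, -73.7, 149.2]
tool_rot: [-3.141, 0.002, 0.904]
force: [-5.0, -0.7, 12.9]
width: 44.1
gripper_force: 61.5
```

```bash
python3 st.py
```

```text
[514.1 -73.7 149.2] yaw [-1.799e+02  1.000e-01  5.180e+01] r 79.8 ang -76.3 w 44.1 F [-5.  -0.7 12.9] T [0.04  1.114 0.357] 16.85 j7 -0.64
```

Request:
{"op": "move_arm", "data": {"targets": "-1 0 0 0 0 0 2.5; -1 0 0 0 0 0 2.5; -1 0 0 0 0 0 0; -1 0 0 0 0 0 0"}}

```text
clock: 17.18
eef_pos: [514.0, -73.7, 149.2]
tool_rot: [-3.141, 0.002, 0.816]
force: [-5.2, -0.7, 13.7]
width: 44.0
gripper_force: 61.6
```

```bash
python3 st.py
```

```text
[514.  -73.7 149.2] yaw [-1.799e+02  1.000e-01  4.680e+01] r 79.7 ang -76.3 w 44.0 F [-5.2 -0.7 13.7] T [0.046 1.112 0.192] 17.1833 j7 -0.7
```

Request:
{"op": "move_arm", "data": {"targets": "-1 0 0 0 0 0 2.5; -1 0 0 0 0 0 2.5; -1 0 0 0 0 0 0; -1 0 0 0 0 0 0"}}

```text
clock: 17.52
eef_pos: [514.1, -73.6, 149.1]
tool_rot: [-3.141, 0.002, 0.729]
force: [-4.0, -1.1, 10.9]
width: 44.6
gripper_force: 61.4
```

```bash
python3 st.py
```

```text
[514.1 -73.6 149.1] yaw [-1.799e+02  1.000e-01  4.180e+01] r 79.7 ang -76.3 w 44.6 F [-4.  -1.1 10.9] T [0.056 1.025 0.102] 17.5167 j7 -0.77
```

Request:
{"op": "move_arm", "data": {"targets": "-1 0 0 0 0 0 2.5; -1 0 0 0 0 0 2.5; -1 0 0 0 0 0 0; -1 0 0 0 0 0 0"}}

```text
clock: 17.85
eef_pos: [514.0, -73.6, 149.0]
tool_rot: [-3.14, 0.002, 0.641]
force: [-4.7, -0.4, 11.7]
width: 44.5
gripper_force: 61.4
```

```bash
python3 st.py
```

```text
[514.  -73.6 149. ] yaw [-1.799e+02  1.000e-01  3.670e+01] r 79.7 ang -76.3 w 44.5 F [-4.7 -0.4 11.7] T [0.168 1.03  0.068] 17.85 j7 -0.83
```

Request:
{"op": "move_arm", "data": {"targets": "-1 0 0 0 0 0 2.5; -1 0 0 0 0 0 2.5; -1 0 0 0 0 0 0; -1 0 0 0 0 0 0"}}

```text
clock: 18.18
eef_pos: [514.0, -73.6, 149.0]
tool_rot: [-3.141, 0.002, 0.555]
force: [-4.6, -0.9, 12.2]
width: 44.8
gripper_force: 61.4
```

```bash
python3 st.py;python3 -c "
from h import *
snap('wrist','w6')
for i in range(4):
  cams.get_image('wrist'); print(read_state()['torque'][2])"
```

```text
[514.  -73.6 149. ] yaw [-1.799e+02  1.000e-01  3.180e+01] r 79.7 ang -76.3 w 44.8 F [-4.6 -0.9 12.2] T [0.157 1.011 0.228] 18.1833 j7 -0.89
0.25648141759981896
0.19610001032720303
0.2138167131673235
0.30206018132750717
```

View pics/w6.png

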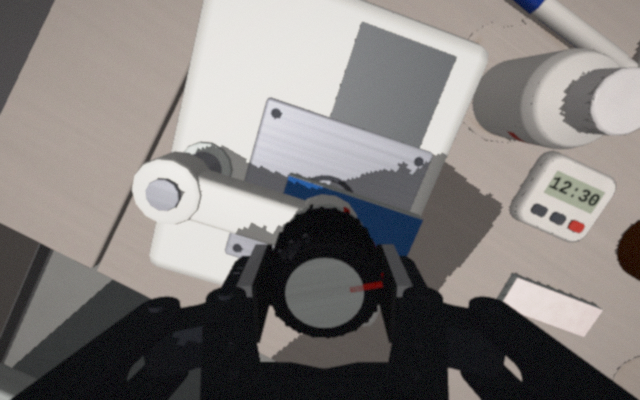

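Torque peaked near yaw 60°, bottomed out near 39° and is back at about 0.23. That matches exactly one click, with slip around 0.7 to 0.8. The red line is at (367,288). I'll let go and retreat upward.

Request:
{"op": "move_arm", "data": {"targets": "0.9 0 0 0 0 0 0; 0.9 0 0 0 0 0 0; 0.9 0 0 0 0 0 0; 0.9 0 0 0 0 0 0; 0.9 0 0 0 0 0 0"}}

```text
clock: 18.85
eef_pos: [515.1, -73.6, 148.1]
tool_rot: [-3.142, 0.0, 0.552]
force: [0.0, -0.6, -0.3]
width: 81.4
gripper_force: 0.0
```

```bash
python3 st.py;python3 -c "
from h import *
snap('wrist','w7')
a=cv2.imread('pics/w6.png')[180:350,220:430];b=cv2.imread('pics/w7.png')[180:350,220:430]
cv2.imwrite('pics/cmp.png',cv2.resize(np.hstack([a,b]),(798,323)))"
```

```text
[515.1 -73.6 148.1] yaw [-180.     0.    31.6] r 80.0 ang -75.6 w 81.4 F [ 0.  -0.6 -0.3] T [-0.008  0.003  0.006] 18.85 j7 -0.9
```

View pics/cmp.png

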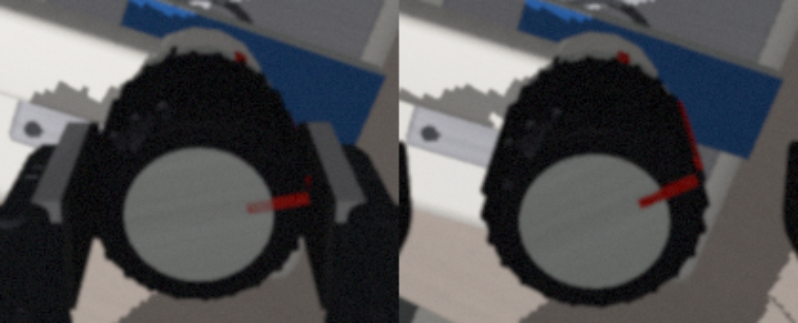

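Run:
```python
from h import *
for fn,m,t,s in(("w6",(346.3,210),(382,284.7),(350,290)),("w7",(337.4,210),(376.3,275.3),(346.8,287.4))):
    c=load(fn)
    k=back(c,[t,s],175.5); d=k[0]-k[1]; al=np.degrees(np.arctan2(d[1],d[0]))
    for z in(131,135,139):
        q=back(c,[m],z)[0][:2]-[514,-73.8]; b=np.degrees(np.arctan2(q[1],q[0])); print(fn,z,np.linalg.norm(q),"collar",b,"knob",al,"slip deg",b-al)
```

```text
w6 131 21.218834051009637 collar 2.8861785115452965 knob -47.52285267102928 slip deg 50.40903118257457
w6 135 22.283323537518516 collar 5.127432058373302 knob -47.52285267102928 slip deg 52.65028472940258
w6 139 23.378776430246866 collar 7.161526899000305 knob -47.52285267102928 slip deg 54.684379570029584
w7 131 20.938588493307098 collar 13.033433790790419 knob -33.38708936818678 slip deg 46.4205231589772
w7 135 22.15797814862024 collar 14.508804521285098 knob -33.38708936818678 slip deg 47.89589388947188
w7 139 23.390522863200328 collar 15.829489074557692 knob -33.38708936818678 slip deg 49.21657844274447
```

The slip between the collar mark and the knob line measures about 47° (0.8 rad), so it is exactly one click. I'll retreat.

Request:
{"op": "move_arm", "data": {"targets": "0.9 0 0 -2 0 0 0; 0.9 0 0 -3 0 0 0; 0.9 0 0 -3 0 0 0; 0.9 0 0 -2 0 0 0; 0.9 0 0 0 0 0 0"}}

```text
clock: 19.32
eef_pos: [517.9, -74.1, 252.5]
tool_rot: [3.136, -0.007, 0.551]
force: [0.3, 0.9, -0.3]
width: 81.4
gripper_force: 0.0
```

Request:
{"op": "move_arm", "data": {"targets": "0.9 0 0 0 0 0 0; 0.9 0 0 0 0 0 0; 0.9 0 0 0 0 0 0"}}

```text
clock: 19.57
eef_pos: [514.2, -73.5, 247.0]
tool_rot: [-3.14, 0.002, 0.552]
force: [0.7, 0.1, -0.5]
width: 81.1
gripper_force: 0.0
```

```bash
python3 st.py; python3 -c "
from h import *
print(order.finish_job())"
```

```text
[514.2 -73.5 247. ] yaw [-1.799e+02  1.000e-01  3.160e+01] r 79.6 ang -76.2 w 81.1 F [ 0.7  0.1 -0.5] T [0.018 0.025 0.003] 19.5667 j7 -0.9
the job is handed in; nothing more can be done
None
```

The job is handed in, with no verdict shown: the blue coupon lies over the window, the clamp arm is in at its stop, and the knob is one click tight (slip about 0.8 rad from the image). I could not measure the tip force directly, and the spindle seemed to unwind about 9° when I let go.

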